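# Slide the desiccant cassette home in the dry box's lid

### The job

Put the desiccant cassette back on the dry box: lay it flat on the front of the runway on the lid, clear of the glass shelf and with its grip rib along the runway, then slide it back along the runway under the shelf, without lifting it off, until you feel it drop and sit fully and flat in its shallow pocket. Push gently, never hard against the pocket's end stop, do not knock the glass shelf, leave the other things where they are, and let go at the end.

Things in the scene. Friction and masses are not known exactly. Their poses are not given: they have to be found in the camera images.
- cassette_mid (a point): Loose white plastic desiccant cassette, 100-210 g: plate 70 (x) x 60 (y) x 12 mm with, along the whole 70 mm of its middle, an upright grip rib 12 mm wide, 22 mm above the plate (34 mm over all). Point: its centre, 17 mm above its underside; x along the rib, z up. Starts flat on the table, left or right of the box. Same both ways round: either end may lead.
- drybox: Amber plastic dry box, latch shut, fixed, 290 (x) x 150 (y) x 60 mm high. Origin: centre of its underside, on the table; x runs from the latch side (x=-145 mm, nearest the robot) to the rear, z up. On its lid a grey runway runs along x in the middle (y=0). More than 40 N between cassette and box is a failure.
- runway_front (a point): Middle of the runway's front edge, on its flat top 70 mm above the table (dry box x=-145 mm, y=0); axes as the dry box. The runway is 65 mm wide between two side guides whose inner faces slope outward and up, 85 mm apart at their top 10 mm above the runway: a cassette let go a few mm off centre settles between them.
- lip_range (a point): Middle of the stretch in which the runway ends at a lip: dry box x=+10 mm, runway height. The true lip is up to 15 mm before or behind it, elsewhere each time, not reported: feel it, or see it through the glass. Behind the lip is the pocket: 5 mm deep, 75 mm long, as wide as the runway, closed by an end stop 40 mm wide rising 22 mm above the runway.
- glass_shelf: Clear glass shelf, fixed; origin and axes as the dry box's. Glass spans x=-35 to +165, y=-110 to +110 mm, underside 285 mm above the table (215 above the runway), 8 mm thick; two 12 mm steel posts at x=+170, y=+-90 mm. A seated cassette's near end is 30 to 65 mm behind the front edge of the glass, so the tool must lean back towards the robot to push it home.
- lens: Bystander: satin aluminium lens standing upright, 82 mm across, 80 mm high; origin at the centre of its underside.
- bodycap: Bystander: black silicone body cap, disc 60 mm across, 11 mm high, lying flat; origin at the centre of its underside.
- tripod: Bystander: stainless tabletop tripod folded short, lying along its x, about 165 x 36 x 24 mm; origin near its middle, on the table.
- wrench: Bystander: green hard plastic filter wrench lying flat on the other side of the box from the cassette, open ring 70 mm across with a short handle, about 120 mm long over all, 6 mm thick; origin between ring and handle, on the table.
There are look-alikes about, which are no part of the job. What is shaped like the part that bears cassette_mid but orange is not meant.

How it is judged:
By the outcome, as a careful person would: the job done as asked, in the order asked, and still so for the second after the job is handed in, with the robot touching nothing.
It also fails if it takes over 58 s, if anything falls off the work surface, if the arm or the gripper's body presses on something with over 40 N, if the wrist force passes 120 N, or if a joint passes its speed limit or range.

### The arm

A 6-joint arm with a two-finger parallel gripper is mounted at the origin on the work surface. World frame = base frame: x ahead of the robot, y to its left, z up, the work surface at z = 0. Lengths are in m, angles in rad, forces in N, time in s.
With the tool pointing down it reaches from about 0.275 to 0.975 m from the base axis. Payload 8.4 kg.
Tool frame: the origin (TCP) lies at the very end of the fingers, on their centre line; the grasp point (between the pads) lies bot.tcp_to_grasp behind it (bot.tcp_to_grasp is the distance from the TCP to the grasp point, in m); z points along the fingers, y is the line along which they close (so a half turn about z gives the same grasp; the last joint's range is limited). The gripper opens to 92 mm and grips with 3 to 60 N. Pads are 20 mm wide; open, the fingers measure 128 mm over their backs; the gripper's body (75 mm by 189 mm) begins 69 mm behind the grasp point.
Start: joints at [1.279, 0.353, 1.633, -0, 1.155, -0.002], TCP at [0.179, 0.599, 0.215] pointing down, gripper open.
Joint ranges: [-2.63, 2.63], [-0.92, 2.1], [0.06, 2.66], [-1.3, 4.44], [0, 2.69], [-3.02, 3.02]. Speed limits (rad/s): [2.22, 2.22, 2.79, 3.14, 3.14, 3.14].

### API

Orientations are given as a unit quaternion [w, x, y, z].
In Python, from rig import bot, planner, viewer, nets, read_clock, read_joints, read_joint_velocities, read_effort, read_tcp_pos, read_tool_rot, read_ft_force, read_moment, read_finger_gap, read_finger_force gives the robot as it stands. The module is installed in compiled form; this text tells all that it offers. Calls block until the motion is done:
- bot.move_to(position, orientation): joint-space move of the TCP to a pose.
- bot.move_linear(position, vel=0.15, orientation=None, max_force=None): straight line of the TCP; orientation=None keeps the orientation; vel is the mean speed in m/s. With max_force (N) it stops when the force on the tool has changed by that much, and returns True; else False.
- bot.move_j(angles): joint-space move.
- bot.set_gripper(opening, grip_force=None): finger opening in m; grip_force is the grip in N (None keeps the last); returns when the fingers have stopped.
- bot.sleep(seconds).
- planner.inverse_kinematics(position, orientation): joint angles nearest the present ones, or None.
- viewer.capture(name): name is "side" or "top" or "wrist"; returns the picture (420x560x3 uint8, red, green, blue); there is no depth.
- viewer.camera_model(name): a dict with "vertical_fov" (degrees; the focal length in pixels is half the picture's height over the tangent of half this angle, whatever the lens; pixels are square), "cx", "cy" (the principal point, pixels), "k1" (the pictures are not rectified: a ray, as slopes to the right and down, at radius r is drawn at 1 + k1 r^2 times it, then the intrinsics apply), "origin" and "rotation" of the camera in the world. Camera axes: x right, y down, z forward; pixel columns grow to the right and rows downward; lengths in m; the calibration is good to about 2 mm. A picture is of the moment at which its call begins: read the wrist's pose just before it. camera_model takes no time and is no camera call; for the wrist camera it gives the pose at the moment of the call.
A pose or a line that the arm cannot do raises bot.PlanningError and nothing moves.
- bot.job_done(): hands the job in; it is judged then, once.
Trained networks look in the newest picture that a camera, given by its name, has taken for a name from the list of things; names that differ only in an ending like _2 or _b are one class to them, and where a whole thing is asked for, a point or a joint stands for the part that bears it (a point fixed in the world has none). Each returns a list of dicts, best first, with "score" (0 to 1); they miss things now and then, are a little off and sometimes report something else, mostly with a low value. They report only what shows in the picture. A call takes as long as a camera call. They do not tell look-alikes from the thing itself.
- nets.boxes_of(query, camera): "location" ([row, column] in pixels, amid what is visible of it).
- nets.place_of(query, camera): "location" ([row, column] in pixels: a listed point, or the origin of a listed thing).
Readings, each from a call of its own:
- read_clock(): time.
- read_joints(): joint angles.
- read_joint_velocities(): joint speeds.
- read_effort(): joint torques, N m.
- read_tcp_pos(): TCP position.
- read_tool_rot(): TCP orientation.
- read_ft_force(): force on the tool from outside, world axes, zero at the start.
- read_moment(): the same for the moment, N m.
- read_finger_gap(): finger opening in m.
- read_finger_force(): force on a finger pad.
Only numpy, scipy, OpenCV 4.12 (cv2) and the standard library are available. Lean on these libraries where they do the work, as an engineer would, in place of code of your own. Each camera call takes 0.05 s, during which the arm holds its last target. There are 200 camera calls.

## Working session

There is one attempt and no reset: what is moved stays moved. The work goes in short steps, each a Python script; the robot and the scene stay as the last script left them, time stands still between calls to the robot, and variables do not carry over. Pictures are saved under pics/ and viewed, at most 13 in all, crops included, and the job is handed in when it is done.

```bash
mkdir -p pics
cat > h.py <<'E'
import numpy as np, cv2
from rig import *
def ray(cam,rc):
    m=viewer.camera_model(cam) if isinstance(cam,str) else cam
    f=210/np.tan(np.radians(m["vertical_fov"])/2)
    d=np.array([(rc[1]-m["cx"])/f,(rc[0]-m["cy"])/f]); u=d.copy()
    for _ in range(30): u=d/(1+m["k1"]*(u@u))
    v=np.array(m["rotation"])@np.array([u[0],u[1],1]); return np.array(m["origin"]),v
def onz(cam,rc,z):
    o,v=ray(cam,rc); return o+v*(z-o[2])/v[2]
def proj(cam,p):
    m=viewer.camera_model(cam) if isinstance(cam,str) else cam
    f=210/np.tan(np.radians(m["vertical_fov"])/2)
    q=np.array(m["rotation"]).T@(np.array(p)-np.array(m["origin"])); u=q[:2]/q[2]; u=u*(1+m["k1"]*(u@u))
    return np.array([u[1]*f+m["cy"],u[0]*f+m["cx"]])
def tri(a,ra,b,rb):
    A=[];B=[]
    for c,r in((a,ra),(b,rb)):
        o,v=ray(c,r); v=v/np.linalg.norm(v); P=np.eye(3)-np.outer(v,v);A.append(P);B.append(P@o)
    return np.linalg.solve(sum(A),sum(B))
def save(n,im): cv2.imwrite("pics/"+n+".png",im[:,:,::-1])
E
python3 - <<'E'
from h import *
for c in("side","top"):
    im=viewer.capture(c); save(c+"0",im)
    print(c,viewer.camera_model(c))
    for q,z in(("cassette_mid",.017),("drybox",0),("runway_front",.07),("lip_range",.07),("glass_shelf",0),("lens",0),("bodycap",0),("tripod",0),("wrench",0)):
        for r in nets.place_of(q,c)[:3]: print(q,np.round(r["location"]),round(r["score"],2),onz(c,r["location"],z).round(3))
print(read_clock(),bot.tcp_to_grasp,read_tool_rot())
print(viewer.camera_model("wrist"))
E
```

```text
side {'vertical_fov': 43.08749688235913, 'cx': 269.34340764601825, 'cy': 209.1007121943532, 'k1': -0.1840052476271936, 'origin': array([-0.00328272, -0.8609041 ,  0.98895303]), 'rotation': array([-0.37975129,  0.88237737, -0.25582379,  0.10841273])}Traceback (most recent call last):
  File "<stdin>", line 6, in <module>
  File "h.py", line 10, in onz
    o,v=ray(cam,rc); return o+v*(z-o[2])/v[2]
        ~~~^^^^^^^^
  File "h.py", line 8, in ray
    v=np.array(m["rotation"])@np.array([u[0],u[1],1]); return np.array(m["origin"]),v
      ~~~~~~~~~~~~~~~~~~~~~~~^~~~~~~~~~~~~~~~~~~~~~~~
ValueError: matmul: Input operand 1 has a mismatch in its core dimension 0, with gufunc signature (n?,k),(k,m?)->(n?,m?) (size 3 is different from 4)
```

```bash
sed -i 's/np.array(m\["rotation"\])/Q(m["rotation"])/' h.py
cat >> h.py <<'E'
from scipy.spatial.transform import Rotation as R
def Q(q): return R.from_quat(np.roll(q,-1)).as_matrix()
def quat(M): return np.roll(R.from_matrix(M).as_quat(),1)
E
python3 - <<'E'
from h import *
for c in("side","top"):
    im=viewer.capture(c); save(c+"0",im)
    print(c,viewer.camera_model(c))
    for q,z in(("cassette_mid",.017),("drybox",0),("runway_front",.07),("lip_range",.07),("glass_shelf",0),("lens",0),("bodycap",0),("tripod",0),("wrench",0)):
        for r in nets.place_of(q,c)[:3]: print(q,np.round(r["location"]),round(r["score"],2),onz(c,r["location"],z).round(3))
print(read_clock(),bot.tcp_to_grasp,read_tool_rot())
print(viewer.camera_model("wrist"), onz("side",(210,280),0))
a=cv2.imread("pics/side0.png")
E
```

```text
side {'vertical_fov': 43.08749688235913, 'cx': 269.34340764601825, 'cy': 209.1007121943532, 'k1': -0.1840052476271936, 'origin': array([-0.00328272, -0.8609041 ,  0.98895303]), 'rotation': array([-0.37975129,  0.88237737, -0.25582379,  0.10841273])}
cassette_mid [289. 234.] 0.66 [ 0.33  -0.175  0.017]
cassette_mid [367. 301.] 0.6 [ 0.344 -0.426  0.017]
cassette_mid [312. 284.] 0.58 [ 0.391 -0.291  0.017]
drybox [211. 300.] 0.7 [ 0.616 -0.029  0.   ]
runway_front [217. 261.] 0.91 [ 0.478 -0.053  0.07 ]
lip_range [192. 306.] 0.8 [ 0.627 -0.038  0.07 ]
lens [272. 370.] 0.66 [ 0.638 -0.294 -0.   ]
bodycap [296. 339.] 0.62 [ 0.531 -0.313  0.   ]
tripod [155. 260.] 0.98 [0.655 0.238 0.   ]
wrench [177. 167.] 0.57 [0.373 0.298 0.   ]
top {'vertical_fov': 42.187020415384175, 'cx': 272.6920057753591, 'cy': 198.96656027370273, 'k1': -0.0155709729606734, 'origin': array([ 0.37907944, -0.04579928,  1.44584922]), 'rotation': array([ 0.02821226, -0.70289131,  0.70994348, -0.03358772])}
cassette_mid [188. 364.] 0.75 [ 0.531 -0.299  0.017]
cassette_mid [242. 358.] 0.74 [ 0.39  -0.279  0.017]
cassette_mid [262. 315.] 0.74 [ 0.338 -0.165  0.017]
runway_front [212. 269.] 0.58 [ 0.466 -0.046  0.07 ]
lip_range [151. 262.] 0.73 [ 0.622 -0.031  0.07 ]
lens [149. 356.] 0.84 [ 0.639 -0.283  0.   ]
bodycap [186. 364.] 0.77 [ 0.538 -0.301  0.   ]
bodycap [149. 262.] 0.45 [ 0.642 -0.03   0.   ]
tripod [142. 153.] 0.83 [0.664 0.263 0.   ]
wrench [247. 140.] 0.94 [0.382 0.294 0.   ]
1.1 0.0187 [ 9.42150480e-06  1.44388243e-01  9.89521114e-01 -1.78901039e-05]
{'vertical_fov': 69.8896915220193, 'cx': 275.47523929227077, 'cy': 212.8288787377963, 'k1': 0.00784420646330188, 'origin': array([0.0977773 , 0.62264707, 0.38410397]), 'rotation': array([0.12025624, 0.7927748 , 0.59075119, 0.08977517])} [0.57333872 0.00419143 0.        ]
```

View pics/side0.png

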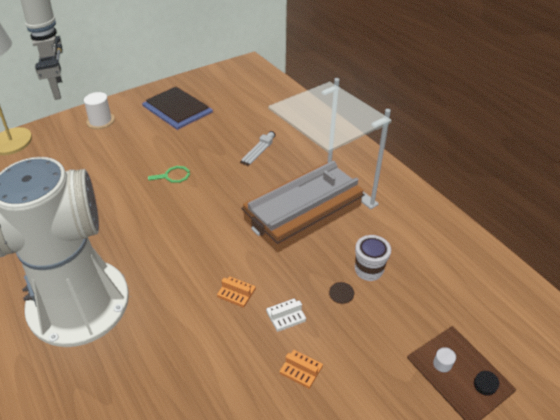

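View pics/top0.png

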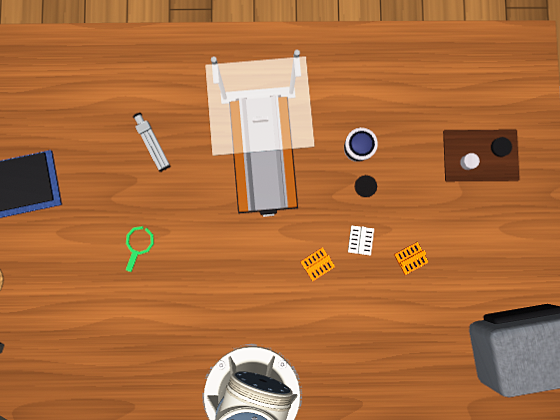

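Run:
```python
from h import *
D=np.array([[-1.,0,0],[0,1,0],[0,0,-1]])
bot.move_to([0.11,0.38,0.32],quat(R.from_euler('z',1.28).as_matrix()@D))
bot.move_to([0.36,-0.27,0.25],quat(D))
m=viewer.camera_model("wrist"); print("axis",Q(m["rotation"])[:,2],m["origin"])
im=viewer.capture("wrist"); save("w1",im)
for r in nets.place_of("cassette_mid","wrist"): print(np.round(r["location"]),round(r["score"],2),onz(m,r["location"],.017).round(4))
bot.move_to([0.40,-0.06,0.32],quat(D))
m=viewer.camera_model("wrist");import pickle;pickle.dump(m,open("m2.pkl","wb"))
im=viewer.capture("wrist"); save("w2",im)
for q in("runway_front","lip_range"):
  for r in nets.place_of(q,"wrist"): print(q,np.round(r["location"]),round(r["score"],2),onz(m,r["location"],.07).round(4))
print(read_clock())
a=cv2.imread("pics/w1.png");b=cv2.imread("pics/w2.png")
cv2.imwrite("pics/w12.png",cv2.resize(np.hstack([a,b]),(800,300)))
```

```text
axis [ 2.96968925e-01  4.18619561e-04 -9.54887052e-01] [ 0.27602182 -0.2699421   0.41956257]
[166. 346.] 0.74 [ 0.3353 -0.1759  0.017 ]
[208. 259.] 0.71 [ 0.3946 -0.2925  0.017 ]
[175. 165.] 0.63 [ 0.3474 -0.4182  0.017 ]
runway_front [229. 289.] 0.72 [ 0.4711 -0.0405  0.07  ]
lip_range [323. 292.] 0.76 [ 0.6365 -0.0338  0.07  ]
6.125
```

View pics/w1.png

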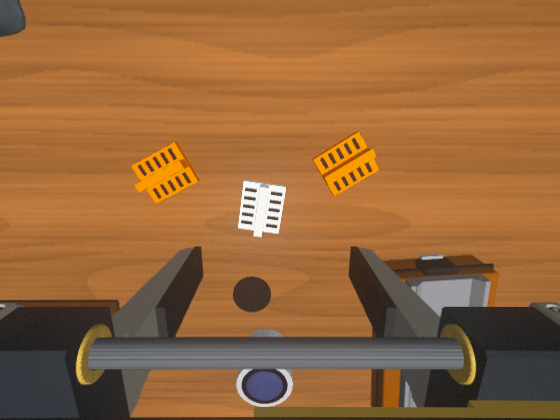

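View pics/w2.png

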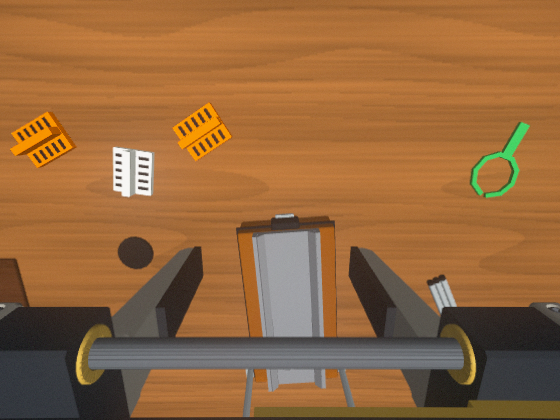

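Run:
```python
import cv2,numpy as np
a=cv2.imread("pics/w2.png")[205:395,225:345];b=cv2.imread("pics/top0.png")[85:225,220:310]
f=lambda i,s:cv2.resize(i,None,fx=s,fy=s,interpolation=cv2.INTER_CUBIC)
a=f(a,3);b=f(b,4)
c=np.zeros((570,740,3),np.uint8);c[:570,:360]=a;c[:560,370:730]=b
cv2.imwrite("pics/crop1.png",c)
```

```text
(no output)
```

View pics/crop1.png

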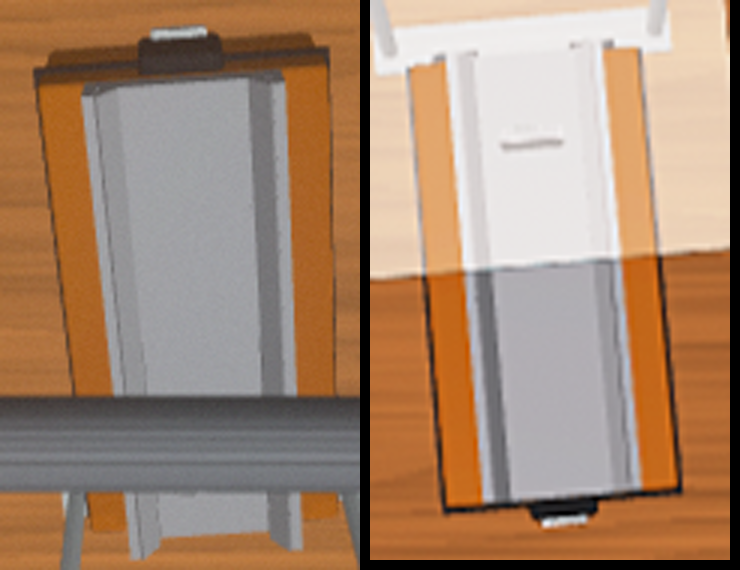

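Run:
```python
from h import *; import pickle
m=pickle.load(open("m2.pkl","rb"))
w=lambda x,y,z=.07:onz(m,(205+y/3,225+x/3),z)
t=lambda x,y,z=.07:onz("top",(85+y/4,220+(x-370)/4),z)
np.set_printoptions(precision=4,suppress=True)
for n,f,ps in(("w",w,[(118,85),(250,80),(157,537),(275,528)]),("t",t,[(500,500),(628,490),(472,50),(592,42)])):
    P=[f(*p) for p in ps];print(n,*P,"front",(P[0]+P[1])/2,"w",np.linalg.norm(P[0]-P[1]))
    fr=(P[0]+P[1])/2;re=(P[2]+P[3])/2;print("rear",re,"len",np.linalg.norm(re-fr),"yaw",np.arctan2((re-fr)[1],(re-fr)[0]))
print("lid corners t",t(447,512,.06),t(682,490,.06),"w",w(36,75,.06),w(330,50,.06))
print("stop",t(500,147,.092),t(563,142,.092))
# cassette
im=cv2.imread("pics/w1.png");mk=(im.min(2)>150).astype(np.uint8);mk[:170]=0;mk[245:]=0;mk[:,:225]=0;mk[:,300:]=0
c=max(cv2.findContours(mk,0,2)[0],key=cv2.contourArea)
print(cv2.minAreaRect(c),read_tcp_pos())
cv2.imwrite("pics/c2.png",cv2.resize(im[170:250,225:300],None,fx=7,fy=7,interpolation=2))
```

```text
w [ 0.4779 -0.0774  0.07  ] [ 0.4752 -0.0118  0.07  ] [ 0.7629 -0.0573  0.07  ] [0.7561 0.012  0.07  ] front [ 0.4765 -0.0446  0.07  ] w 0.0656221938237778
rear [ 0.7595 -0.0227  0.07  ] len 0.28383148566876537 yaw 0.07744188878650844
t [ 0.4721 -0.0055  0.07  ] [ 0.4776 -0.0866  0.07  ] [0.763  0.0106 0.07  ] [ 0.7677 -0.0669  0.07  ] front [ 0.4749 -0.046   0.07  ] w 0.08129776272167888
rear [ 0.7654 -0.0282  0.07  ] len 0.29105370945842024 yaw 0.061395610474906374
lid corners t [0.4654 0.0286 0.06  ] [ 0.478  -0.1214  0.06  ] w [ 0.4763 -0.1194  0.06  ] [0.4628 0.029  0.06  ]
stop [ 0.6941 -0.0077  0.092 ] [ 0.697  -0.0475  0.092 ]
((260.66998291015625, 209.80999755859375), (43.133514404296875, 53.740116119384766), 8.13010311126709) [ 0.3998 -0.061   0.3194]
```

View pics/c2.png

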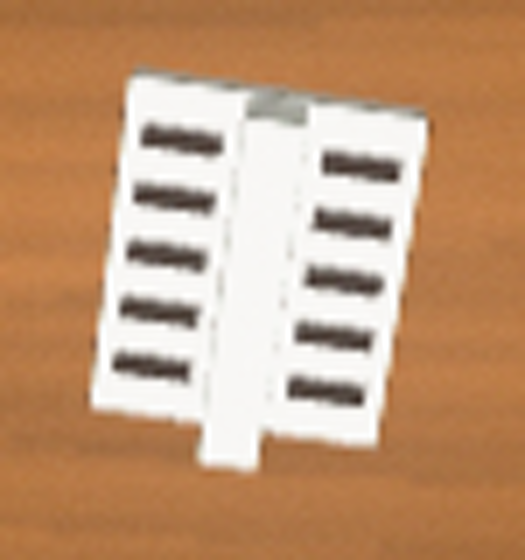

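Run:
```python
from h import *; import pickle
m=pickle.load(open("m2.pkl","rb"));m["origin"]=np.array([0.27602182,-0.2699421,0.41956257])
np.set_printoptions(precision=4,suppress=True)
f=lambda x,y,z:onz(m,(170+y/7,225+x/7),z)
P=np.array([f(130,75,.012),f(428,115,.012),f(378,445,.012),f(93,408,.012)])
print(P,P.mean(0),[np.linalg.norm(P[i]-P[i-1]) for i in range(4)])
d=(P[3]-P[0])+(P[2]-P[1]);e=P[1]-P[0]+P[2]-P[3];print("yaw",np.arctan2(d[1],d[0]),np.arctan2(-e[0],e[1]))
Rb=[f(247,95,.034),f(310,95,.034),f(258,470,.034),f(200,465,.034)];print("rib",np.mean(Rb,0),*Rb)
# feasibility of lean poses
yaw=.08;F=np.array([.473,-.0455,0]);u=np.array([np.cos(yaw),np.sin(yaw),0])
D=np.array([[-1.,0,0],[0,1,0],[0,0,-1]])
Z=lambda a:R.from_euler('z',a).as_matrix()
for th in(.6,.7,.8):
    for s in(-.05,0,.04,.1,.15,.17):
        M=Z(yaw)@R.from_euler('y',-th).as_matrix()@D
        q=planner.inverse_kinematics(F+s*u+[0,0,.08],quat(M)); print(th,s,M[:,2],q)
```

```text
[[ 0.3564 -0.3139  0.012 ]
 [ 0.3644 -0.2553  0.012 ]
 [ 0.4341 -0.2649  0.012 ]
 [ 0.426  -0.3237  0.012 ]] [ 0.3952 -0.2894  0.012 ] [np.float64(0.07025752371418925), np.float64(0.05913207394869562), np.float64(0.07038978325487112), np.float64(0.05934079394486392)]
yaw -0.1381051873921405 -0.13612440769481182
rib [ 0.3931 -0.2892  0.034 ] [ 0.3558 -0.2899  0.034 ] [ 0.3558 -0.2781  0.034 ] [ 0.4308 -0.2888  0.034 ] [ 0.4298 -0.3002  0.034 ]
0.6 -0.05 [ 0.5628  0.0451 -0.8253] [-0.2957  0.1621  2.5792  2.2349  0.2662  2.1453]
0.6 0 [ 0.5628  0.0451 -0.8253] [-0.2295  0.2146  2.489   2.2432  0.2217  2.199 ]
0.6 0.04 [ 0.5628  0.0451 -0.8253] [-0.191   0.2559  2.4145  2.2001  0.1881  2.2784]
0.6 0.1 [ 0.5628  0.0451 -0.8253] [-0.1481  0.3174  2.2995  2.0265  0.1426  2.4926]
0.6 0.15 [ 0.5628  0.0451 -0.8253] [-0.1213  0.3688  2.2008  1.7324  0.1147  2.8121]
0.6 0.17 [ 0.5628  0.0451 -0.8253] [-0.1123  0.3895  2.1606  1.5691  0.1081  2.984 ]
0.7 -0.05 [ 0.6422  0.0515 -0.7648] [-0.3471  0.2305  2.6436  2.5081  0.4677  1.8161]
0.7 0 [ 0.6422  0.0515 -0.7648] [-0.2643  0.2655  2.553   2.5621  0.4084  1.844 ]
0.7 0.04 [ 0.6422  0.0515 -0.7648] [-0.2175  0.2965  2.4785  2.581   0.3631  1.8711]
0.7 0.1 [ 0.6422  0.0515 -0.7648] [-0.1667  0.3464  2.3638  2.5756  0.2978  1.9263]
0.7 0.15 [ 0.6422  0.0515 -0.7648] [-0.1358  0.3904  2.2656  2.5368  0.2451  1.9954]
0.7 0.17 [ 0.6422  0.0515 -0.7648] [-0.1255  0.4086  2.2257  2.5098  0.2244  2.0324]
0.8 -0.05 [ 0.7151  0.0573 -0.6967] None
0.8 0 [ 0.7151  0.0573 -0.6967] [-0.3036  0.3521  2.6114  2.6737  0.6377  1.6824]
0.8 0.04 [ 0.7151  0.0573 -0.6967] [-0.2468  0.3659  2.5366  2.7063  0.5776  1.7105]
0.8 0.1 [ 0.7151  0.0573 -0.6967] [-0.1867  0.3976  2.4218  2.7322  0.495   1.7474]
0.8 0.15 [ 0.7151  0.0573 -0.6967] [-0.151   0.4307  2.324   2.7372  0.4306  1.7793]
0.8 0.17 [ 0.7151  0.0573 -0.6967] [-0.1393  0.4451  2.2843  2.7351  0.4057  1.7934]
```

```bash
cat >> h.py <<'E'
np.set_printoptions(precision=4,suppress=True)
D=np.array([[-1.,0,0],[0,1,0],[0,0,-1]])
Z=lambda a:R.from_euler('z',a).as_matrix()
yaw=.08;F=np.array([.473,-.0455,0]);u=np.array([np.cos(yaw),np.sin(yaw),0])
E
python3 - <<'E'
from h import *
c=np.array([.3942,-.2893,0]);q=quat(Z(-.137)@D)
bot.set_gripper(.05,15)
bot.move_to(c+[0,0,.10],q)
print(bot.move_linear(c+[0,0,.0150],.08,max_force=6),read_tcp_pos())
bot.set_gripper(0,15);print(read_finger_gap(),read_finger_force())
bot.move_linear(c+[0,0,.16],.12)
P=F+.045*u;q2=quat(Z(yaw)@D)
bot.move_to(P+[0,0,.16],q2)
print(read_finger_gap(),read_ft_force(),read_clock())
m=viewer.camera_model("wrist");save("w3",viewer.capture("wrist"));print(m["origin"])
save("side3",viewer.capture("side"))
a=cv2.imread("pics/w3.png");b=cv2.imread("pics/side3.png")[130:260,200:390]
o=np.zeros((600,800,3),np.uint8);o[:300,:400]=cv2.resize(a,(400,300));o[:,:][300:,:400]=cv2.resize(a[180:380,200:360],(400,300));o[:400,400:]=cv2.resize(b,(400,400))
cv2.imwrite("pics/c3.png",o)
E
```

```text
False [ 0.3945 -0.2895  0.0154]
0.011902336392098449 14.999362975358963
0.012062738552121513 [ 0.5235 -0.1602 -0.7571] 12.3917
[ 0.4335 -0.0496  0.3293]
```

View pics/c3.png

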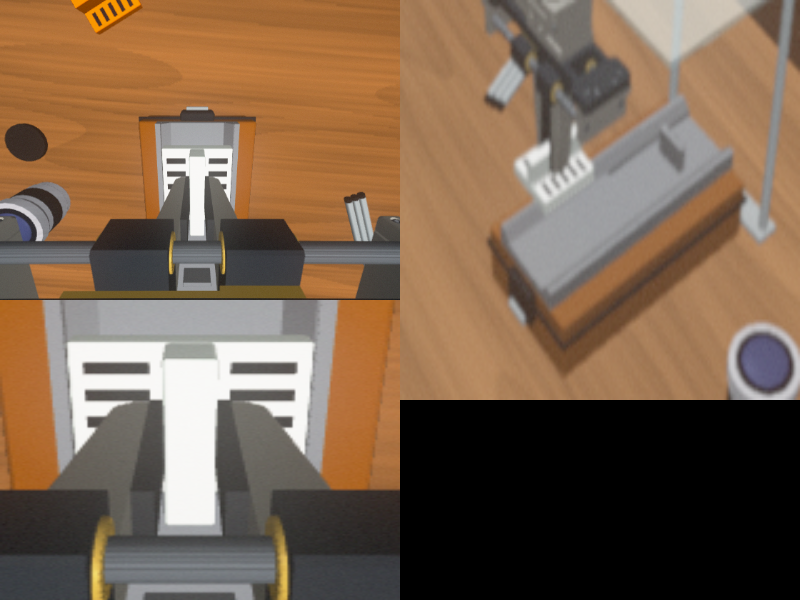

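Run:
```python
from h import *
m=viewer.camera_model("wrist");im=cv2.imread("pics/w3.png");s=cv2.cvtColor(im,cv2.COLOR_BGR2HSV)[:,:,1].astype(int)
for r in range(175,250,6):
    g=np.where(s[r,215:335]<90)[0]+215
    l,h=g.min(),g.max();a,b=onz(m,(r,l-.5),.08),onz(m,(r,h+.5),.08)
    c=(a+b)/2;d=c-F;print(r,l,h,c[:2],np.linalg.norm(a-b),"lat",-d[0]*u[1]+d[1]*u[0],"s",d[:2]@u[:2])
```

```text
175 217 334 [ 0.4777 -0.0466] 0.09865946694025216 lat -0.0014614889750271887 s 0.004584852772011784
181 217 334 [ 0.4828 -0.0462] 0.09925472601463632 lat -0.001470679850751833 s 0.009669480199305823
187 218 334 [ 0.4879 -0.0454] 0.09901077692823765 lat -0.0010570692362646347 s 0.014816615482630342
193 218 334 [ 0.493 -0.045] 0.0996142331845922 lat -0.001063909920009673 s 0.020026043611302235
199 218 333 [ 0.4983 -0.045 ] 0.09936842730675934 lat -0.001498859993744306 s 0.025298617992455263
205 219 333 [ 0.5036 -0.0441] 0.09911881353416531 lat -0.0010777679610906054 s 0.030637815896161196
211 219 332 [ 0.509  -0.0441] 0.09886564149495929 lat -0.001518206724272061 s 0.03604170582554191
217 219 332 [ 0.5145 -0.0437] 0.09948076210180663 lat -0.001528097591958979 s 0.04151369022679135
223 220 332 [ 0.52   -0.0428] 0.09922527073577622 lat -0.0010992719940533164 s 0.04705494925542088
229 220 331 [ 0.5256 -0.0428] 0.09896608883178822 lat -0.001548179438285207 s 0.05266437015233061
235 220 331 [ 0.5313 -0.0424] 0.09959163114708905 lat -0.001558448017091043 s 0.05834537580101538
241 221 331 [ 0.537  -0.0415] 0.09933003882275136 lat -0.0011216238616828175 s 0.06409939446530452
247 221 330 [ 0.5428 -0.0415] 0.09906461684931588 lat -0.001579304027281344 s 0.06992529194146875
```

```bash
sed -i 's/F=np.array(\[.473,-.0455,0\])/F=np.array([.473,-.0465,0])/' h.py
cat >> h.py <<'E'
th=.7;ML=Z(yaw)@R.from_euler('y',-th).as_matrix()@D;qL=quat(ML)
E
python3 - <<'E'
from h import *
P=F+.045*u
print(bot.move_linear(P+[0,0,.0835],.06,max_force=4),read_tcp_pos())
bot.set_gripper(.03)
bot.move_linear(P+[0,0,.13],.1)
B=F-.10*u
bot.move_linear(B+[0,0,.22],.2)
q=None
for s,z in((-.03,.16),(-.03,.14),(-.05,.16),(-.02,.13)):
    q=planner.inverse_kinematics(F+s*u+[0,0,z],qL);print(s,z,q)
save("w4",viewer.capture("wrist"));save("side4",viewer.capture("side"));print(read_clock())
a=cv2.imread("pics/w4.png");b=cv2.imread("pics/side4.png")[130:260,200:390]
o=np.zeros((400,800,3),np.uint8);o[:300,:400]=cv2.resize(a,(400,300));o[:400,400:]=cv2.resize(b,(400,400))
cv2.imwrite("pics/c4.png",o)
E
```

```text
True [ 0.5176 -0.0428  0.0848]
-0.03 0.16 [-0.3141 -0.0606  2.5415  1.5719  0.25    2.8325]
-0.03 0.14 [-0.3141  0.0074  2.5618  1.9045  0.2649  2.4888]
-0.05 0.16 [-0.3517 -0.098   2.5723  1.5202  0.2733  2.8554]
-0.02 0.13 [-0.2976  0.0582  2.5543  2.0747  0.2747  2.3268]
15.8333
```

View pics/c4.png

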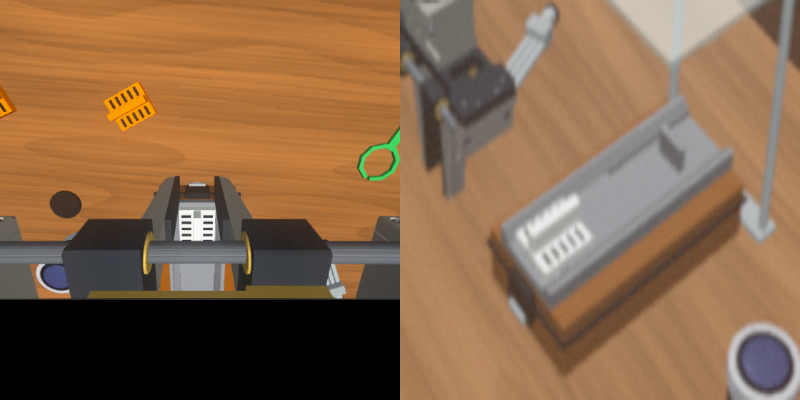

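Run:
```python
from h import *
bot.set_gripper(0,10)
g=lambda s,z=.079:F+s*u+np.array([0,0,z])
bot.move_to(g(-.03,.14),qL);print(read_joints(),read_clock())
bot.move_linear(g(-.015),.05,max_force=6);print(read_tcp_pos(),read_ft_force())
f0=read_ft_force()
for s in(.0,.04,.08,.105,.125):
    h=bot.move_linear(g(s),.03,max_force=6);p=read_tcp_pos()-F;print(s,h,p@u,p[2],(read_ft_force()-f0),read_clock())
    if h:break
save("side5",viewer.capture("side"));save("top5",viewer.capture("top"))
b=cv2.imread("pics/side5.png")[110:260,200:400];t=cv2.imread("pics/top5.png")[60:220,190:330]
cv2.imwrite("pics/c5.png",np.hstack([cv2.resize(b,(400,400),interpolation=2),cv2.resize(t,(400,400),interpolation=2)]))
```

```text
[-0.3141  0.0073  2.5616  1.9043  0.265   2.4885] 19.9667
[ 0.4581 -0.0477  0.0793] [ 0.0784 -0.2466  0.1398]
0.0 False -4.9735718896664085e-05 0.07893260955166978 [ 0.0861  1.0447 -0.6987] 22.025
0.04 False 0.039954894980780586 0.07906962782977477 [-0.0802  0.2846 -0.4086] 23.5083
0.08 False 0.07995064542772613 0.07905911545118005 [-1.1608 -0.4505  0.4285] 24.9917
0.105 False 0.10497116551451707 0.07901547666803477 [0.0104 0.4553 0.3493] 25.975
0.125 False 0.12497852530826133 0.07896466733809439 [0.3729 0.2683 0.5082] 26.7917
```

View pics/c5.png

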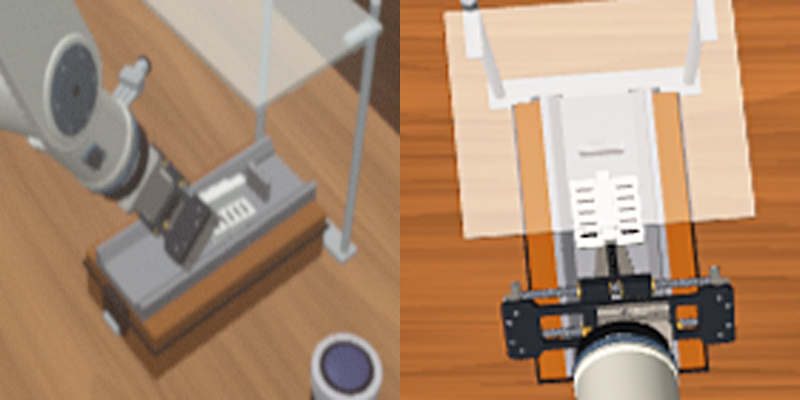

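```bash
cat > p.py <<'E'
from h import *
import sys
g=lambda s,z=.079:F+s*u+np.array([0,0,z])
f0=read_ft_force();prev=None
for s in np.arange(float(sys.argv[1]),float(sys.argv[2])+1e-6,.002):
    h=bot.move_linear(g(s),.015,max_force=4);p=read_tcp_pos()-F
    im=viewer.capture("side")[150:260,230:390].astype(np.float32).mean(2)
    sh=0 if prev is None else np.abs(im-prev).mean();prev=im
    print(round(s,4),h,p@u,(read_ft_force()-f0),"diff",sh,read_clock())
    if h:break
n=sys.argv[3];save("side"+n,viewer.capture("side"));save("top"+n,viewer.capture("top"))
b=cv2.imread(f"pics/side{n}.png")[150:220,270:370];t=cv2.imread(f"pics/top{n}.png")[60:220,190:330]
cv2.imwrite(f"pics/c{n}.png",np.hstack([cv2.resize(b,(500,400),interpolation=2),cv2.resize(t,(300,400),interpolation=2)]))
E
python3 p.py .129 .143 6
```

```text
0.129 False 0.129168437227257 [ 0.3261 -0.0647 -0.7647] diff 0 27.3583
0.131 False 0.13111383041580413 [-0.2688 -0.852  -0.4105] diff 2.441553 27.6917
0.133 False 0.13312634804759554 [-0.7756  0.2844  0.6471] diff 2.4952462 28.025
0.135 False 0.13511116729114145 [-1.2716 -1.0083 -0.4052] diff 2.4716854 28.3583
0.137 False 0.13714509057619834 [ 0.0447 -0.392  -1.0233] diff 2.4820645 28.6917
0.139 False 0.13911525200828959 [ 0.1108 -0.2576 -0.9126] diff 2.502765 29.025
0.141 False 0.14111890716251357 [-0.3563 -0.1155 -0.1562] diff 2.4934282 29.3583
0.143 False 0.1431252024010056 [-0.2042 -0.1981 -0.528 ] diff 2.4578977 29.6917
```

View pics/c6.png

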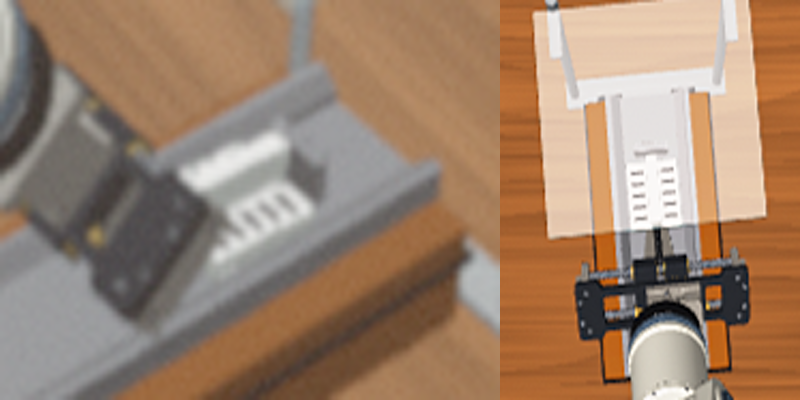

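```bash
sed -i 's/+1e-6,.002/+1e-6,.001/' p.py; python3 p.py .144 .154 7
```

```text
0.144 False 0.1440172460951297 [ 0.1812 -0.1903  0.6358] diff 0 30.0917
0.145 False 0.1450098705650688 [-0.303   0.1734  0.0117] diff 2.1161742 30.3917
0.146 False 0.14605914283140242 [-0.5859 -0.6459  0.5554] diff 2.080549 30.6917
0.147 False 0.14707449955234497 [-0.8485 -0.3821  0.8731] diff 2.0962124 30.9917
0.148 False 0.14809397373726552 [-0.1394  0.14   -0.2918] diff 2.206875 31.2917
0.149 False 0.1490612128090296 [-0.1247 -0.3538 -0.4643] diff 2.0898104 31.5917
0.15 False 0.15009229426368176 [-0.5371 -0.4494 -0.0327] diff 2.0998673 31.8917
0.151 False 0.15090916022352227 [-2.2759 -0.3151  0.2877] diff 2.0301704 32.1917
0.152 False 0.1513396701257593 [-4.716  -0.7274  3.5158] diff 1.8580302 32.4917
0.153 False 0.15164346732974246 [-9.7132 -0.3422  6.9552] diff 1.8288635 32.7917
0.154 False 0.15193847050589768 [-15.927   -1.5572  13.4093] diff 1.8317044 33.0917
```

View pics/c7.png

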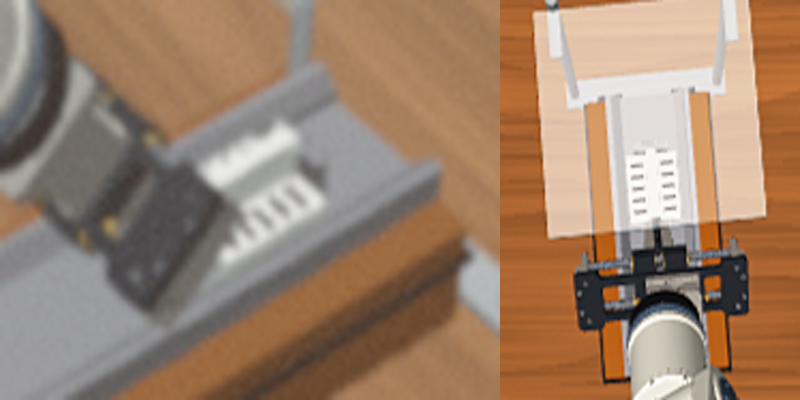

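Run:
```python
from h import *
g=lambda s,z=.079:F+s*u+np.array([0,0,z])
for s in(.150,.148):
    bot.move_linear(g(s,.079),.02);print(read_ft_force())
bot.move_linear(g(.06,.085),.08);bot.move_linear(g(-.03,.13),.1)
print(read_clock())
m=viewer.camera_model("side")
save("side8",viewer.capture("side"));save("top8",viewer.capture("top"))
b=cv2.imread("pics/side8.png")[150:230,250:370];t=cv2.imread("pics/top8.png")[100:180,230:300]
cv2.imwrite("pics/c8.png",np.hstack([cv2.resize(b,(500,400),interpolation=2),cv2.resize(t,(300,400),interpolation=2)]))
```

```text
[ 0.8457 -0.6554  0.4805]
[-0.3116  0.4938 -0.5453]
36.2
```

View pics/c8.png

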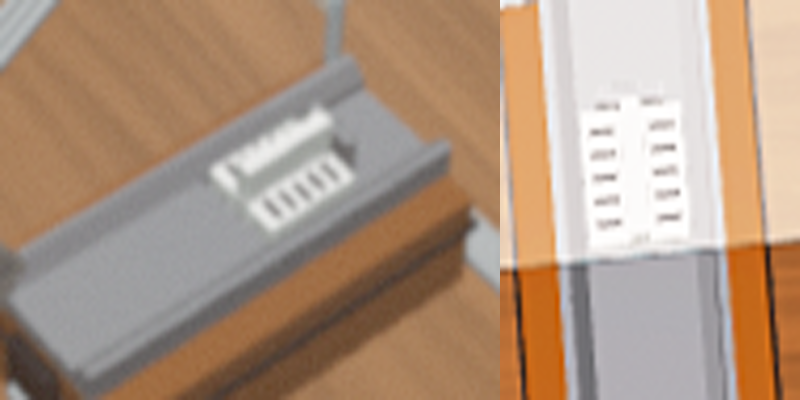

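Run:
```python
from h import *
g=lambda s,z=.079:F+s*u+np.array([0,0,z])
bot.move_linear(g(.10,.10),.12)
print("runway",bot.move_linear(g(.10,.070),.015,max_force=3),read_tcp_pos()[2],read_ft_force())
bot.move_linear(g(.10,.125),.08)
for s in(.176,.188):
    bot.move_linear(g(s,.125),.08)
    print(s,bot.move_linear(g(s,.100),.015,max_force=3),read_tcp_pos()[2],read_ft_force())
    bot.move_linear(g(s,.125),.05)
bot.move_linear(g(.10,.125),.08)
print(read_clock())
```

```text
runway True 0.07619186572597046 [-2.9683 -0.5059  7.0131]
0.176 True 0.10506628092695039 [-1.7318 -1.5159  5.1361]
0.188 True 0.10499740878199887 [-2.9641 -0.5307  5.6161]
45.95
```

Run:
```python
from h import *
bot.move_linear(F-.02*u+[0,0,.15],.1)
bot.set_gripper(.03)
print(read_ft_force(),read_clock()); bot.job_done()
```

```text
[-0.0976  1.4361 -0.2284] 47.925
the job is handed in; nothing more can be done
```

The cassette is seated in its pocket and the job was handed in at about 48 s: light touches at two points along the rib found its top 29 mm above the runway, as it should be when seated flat. During the slide I let the push run on after it met the end stop; the force rose to about 20 N, possibly up to 35 N (limit 40 N), which is harder than you asked for.

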